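Bring the marble dish to the ring and turn its lip to the mug

TASK

Take the walnut plate with the loose stone ball by its upright tab and slide it over the glass, without lifting or turning it, from the brass square onto the brass ring, and let it stand centred there a moment. Then lift it straight up until its underside is clearly higher than the mug's rim, and only up there turn it about a quarter turn, until it is centred over the ring with its pouring lip pointing straight at the navy mug. Keep it level with the ball in the middle throughout, leave everything else where it stands, and finish while holding the plate up there, still and not pouring.

Things in the scene. Friction and masses are not known exactly. Their poses are not given: they have to be found in the camera images.
- dish: round dished walnut plate, 116 mm across, rim 26 mm high, about 0.16 kg, loose on a 60 mm round foot. Origin: centre of the foot's underside, z up; +x points to the pouring lip, -x to the upright tab. The inside slopes to the middle (6 degrees inside, 18 at the rim), where the ball rests. Starts on the brass square, lip to the robot's left (+y, within 12 degrees)
- dish_tab (a point): grasp point on the upright tab, 85 mm from the plate's centre (dish -x), 55 mm above the foot's underside. The tab is a board 12 mm thick along dish x, 34 mm wide along dish y, from 10 to 72 mm above the foot's underside; grip it across either. The rim (26 mm high) begins 21 mm inwards of its face, joined by a neck with its top at 22 mm
- dish_lip (a point): end of the pouring lip, a small trough 22 mm wide on the rim; 77 mm from the plate's centre along the dish's +x axis, 24 mm above the foot's underside
- dish_mid (a point): point on the plate's axis 18 mm above the foot's underside, where the ball's centre lies when it rests in the middle
- ball: loose polished stone ball, 24 mm in diameter, 20 g, lying in the plate. Origin: its centre
- square_mark: parking place: thin flat brass square outline inlaid in the glass, 134 mm wide, nothing to feel (0.8 mm). Origin: its centre on the shelf surface
- ring_mark: pouring place: thin flat brass ring inlaid in the glass, 134 mm outer and 122 mm inner diameter, to the left or the right of the square. The way between the two is free. Origin: its centre on the shelf surface
- mug: navy ceramic mug, 85 mm tall, 80 mm across, with one handle that may point anywhere; it stands open beyond the ring as seen from the robot, 155 to 180 mm from the ring's centre. Origin: centre of its underside (on the axis)
- standee_stand: bystander, fixed: slotted oak stand 170 x 50 x 18 mm with three painted wooden standees, 77 mm tall in all; it stands about 200 mm beyond the square. Origin: centre of its underside
- die: bystander: orange swirl acrylic die, 22 mm cube. Origin: centre of its underside
- coin: bystander: nickel-plated bottle opener coin lying flat, 40 mm across, 4 mm thick. Origin: centre of its underside
- pawn: bystander: wooden pawn, 48 mm tall, 26 mm across, about 120 mm beyond the centre of the square. Origin: centre of its underside
- card_box: bystander: boxed deck of cards lying flat, 65 x 92 x 22 mm, far to the left. Origin: centre of its underside
Things that resemble listed ones, but are neither listed nor needed, are in the scene too. There is more than one size of the ball; the job needs the smallest.

How it is judged:
By the outcome, as a careful person would: the job done as asked, in the order asked, and still so for the second after the job is handed in, while the arm keeps its last pose, push and grip.
It also fails if it takes over 54 s, if anything falls off the work surface, if the arm or the gripper's body presses on something with over 40 N, if the wrist force passes 120 N, or if a joint passes its speed limit or range.

ROBOT

A 7-joint arm with a two-finger parallel gripper is mounted at the origin on the work surface. World frame = base frame: x ahead of the robot, y to its left, z up, the work surface at z = 0. Lengths are in m, angles in rad, forces in N, time in s.
With the tool pointing down it reaches from about 0.4 to 0.85 m from the base axis. Payload 4.5 kg.
Tool frame: the origin (TCP) lies at the very end of the fingers, on their centre line; the grasp point (between the pads) lies 19 mm behind it (r.pinch_z is the distance from the TCP to the grasp point, in m); z points along the fingers, y is the line along which they close (so a half turn about z gives the same grasp; the last joint's range is limited). The gripper opens to 88 mm and grips with 3 to 60 N. Pads are 18 mm wide; open, the fingers measure 123 mm over their backs; the gripper's body (75 mm by 187 mm) begins 45 mm behind the grasp point.
Start: joints at [1.182, 0.689, -0.195, 1.565, 0.157, 0.902, -0.215], TCP at [0.256, -0.57, 0.239] pointing down, gripper open.
Joint ranges: [-3.01, 3.01], [-0.46, 2.08], [-1.47, 1.51], [0.13, 2.56], [-1, 4.14], [0.04, 2.09], [-2.66, 2.66]. Speed limits (rad/s): [2.57, 2.57, 3.14, 3.14, 3.14, 3.14, 3.14].

INTERFACE

Orientations are given as a unit quaternion [x, y, z, w].
In Python, from plant import r, cams gives the robot as it stands.
- The arm moves only by the shell command python3 -m pendant 'ROWS' [FORCE]. ROWS is JSON, a list of rows, each a list of 3 entries, a list of its own where there are three numbers: the closure, from -1 (fully open) to 1 (shut), then the shift along the tool's x, y, z in mm, then the turn, a rotation vector about the tool's x, y, z in degrees. A call has 1 to 8 rows; each row shifts and turns the commanded pose from where the row before left it, along the tool's axes as they then stand; what a row does not reach is not made up. A row lasts 1/8 s, in which the tool goes at most 62.5 mm and 10.7 degrees, less where a joint would pass 70% of its speed; a pose out of reach is approached as far as the arm can. A call with a gripper value outside its range is refused whole. The fingers move at their own pace and stop on an object; FORCE is the grip in N (left out, the last holds). Time passes only in rows, so rows that do not move let the fingers close. It gives the time, the measured TCP pose, the force, the opening and the grip force at its end, in the units of the state.
- r.get_state(): the state, without advancing time (a new reading comes with each control period).
- cams.snapshot(name): name is "scene" or "side" or "wrist"; returns a dict with "img" (420x560x3 uint8, red, green, blue), "camera_matrix" (3x3 intrinsics, pixels), "D" ([k1, k2, p1, p2, k3] as OpenCV has them; the pictures are not rectified), "camera_from_world" (4x4, takes a point from world to camera coordinates); the wrist camera has in their place "tool_from_camera" (4x4, takes a point from camera to tool coordinates, whose origin is the TCP and whose axes are the flange's). Camera axes: x right, y up, looking along -z (the intrinsics and any distortion apply to the point x, -y, -z); pixel columns grow to the right and rows downward; lengths in m; the calibration is good to about 2 mm. A picture is of the moment at which its call begins: read the wrist's pose just before it. There is no depth.
- r.finish_job(): hands the job in; it is judged then, once.
The state is a dict: "clock": time; "q": joint angles; "qd": joint speeds; "joint_torque": joint torques, N m; "tool_pos": TCP position; "eef_rot": TCP orientation; "contact_force": force on the tool from outside, world axes, zero at the start; "moment": the same for the moment, N m; "opening": opening from 0.0 (shut) to 1.0 (fully open); "finger_force": force on a finger pad.
Only numpy, scipy, OpenCV 4.12 (cv2) and the standard library are available. Lean on these libraries where they do the work, as an engineer would, in place of code of your own. Each camera call takes 0.05 s, during which the arm holds its last target. There are 200 camera calls.

## Working session

There is one attempt and no reset: what is moved stays moved. The work goes in short steps, Python scripts to look and compute and a shell command to move; the robot and the scene stay as the last step left them, time stands still between calls to the robot, and variables do not carry over. Pictures are saved under pics/ and viewed, at most 13 in all, crops included, and the job is handed in when it is done.

```bash
ls; mkdir -p pics; cat > h.py <<'E'
import numpy as np, cv2
from scipy.spatial.transform import Rotation as R
def snap(n):
    from plant import r,cams
    st=r.get_state(); s=cams.snapshot(n); s=dict(s)
    if 'camera_from_world' in s: T=np.linalg.inv(np.array(s['camera_from_world']))
    else:
        W=np.eye(4); W[:3,:3]=R.from_quat(st['eef_rot']).as_matrix(); W[:3,3]=st['tool_pos']
        T=W@np.array(s['tool_from_camera'])
    np.savez(f'{n}.npz',img=s['img'],K=s['camera_matrix'],D=s['D'],T=T)
    return s['img'],T,st
def pix2w(n,uv,z):
    d=np.load(f'{n}.npz'); 
    p=cv2.undistortPoints(np.array(uv,float).reshape(-1,1,2),d['K'],d['D'])[:,0]
    out=[]
    T=d['T']
    for (a,b),zz in zip(p,np.broadcast_to(z,len(p))):
        v=T[:3,:3]@[a,-b,-1]; o=T[:3,3]; out.append(o+v*(zz-o[2])/v[2])
    return np.array(out)
def w2pix(n,P):
    d=np.load(f'{n}.npz'); C=np.linalg.inv(d['T']); P=np.array(P,float).reshape(-1,3)
    c=P@C[:3,:3].T+C[:3,3]; c=c*[1,-1,-1]
    return cv2.projectPoints(c,np.zeros(3),np.zeros(3),d['K'],d['D'])[0][:,0]
def save(img,name,crop=None,f=1):
    if crop: x0,y0,x1,y1=crop; img=img[y0:y1,x0:x1]
    cv2.imwrite(f'pics/{name}.png',cv2.resize(img,None,fx=f,fy=f,interpolation=cv2.INTER_CUBIC)[:,:,::-1])
E
python3 - <<'E'
from h import *
for n in('scene','side'):
    i,T,st=snap(n); save(i,n+'0',f=1.4); print(n,T.round(2).tolist())
print(st)
E
```

```text
pics
scene [[-0.41, -0.6, 0.69, 1.2], [0.91, -0.28, 0.3, 0.35], [0.01, 0.75, 0.66, 0.67], [0.0, 0.0, 0.0, 1.0]]
side [[1.0, 0.05, -0.06, 0.5], [-0.08, 0.49, -0.87, -0.78], [-0.02, 0.87, 0.5, 0.59], [0.0, 0.0, 0.0, 1.0]]
{'clock': 0.05, 'q': array([ 1.18181256,  0.68992871, -0.19453786,  1.56634137,  0.15729154,
        0.90247439, -0.21513564]), 'qd': array([-0.00099152, -0.00328771,  0.00038856, -0.00070469, -0.00040167,
        0.00016744,  0.00097909]), 'joint_torque': array([-1.71358297e-03, -5.29003429e+01, -1.27251539e+00, -1.54028946e+01,
       -5.25385584e-02,  1.67886683e-03,  4.91323112e-05]), 'tool_pos': array([ 0.25615321, -0.56941694,  0.23794582]), 'eef_rot': array([ 9.77732973e-01,  2.09851042e-01, -2.37437633e-04, -8.47401128e-04]), 'contact_force': array([ 0.62349508, -0.09826774, -0.07301424]), 'moment': array([ 0.02121798, -0.00026741, -0.01377818]), 'finger_force': 0.0, 'opening': 1.000142263297475}
```

View pics/scene0.png

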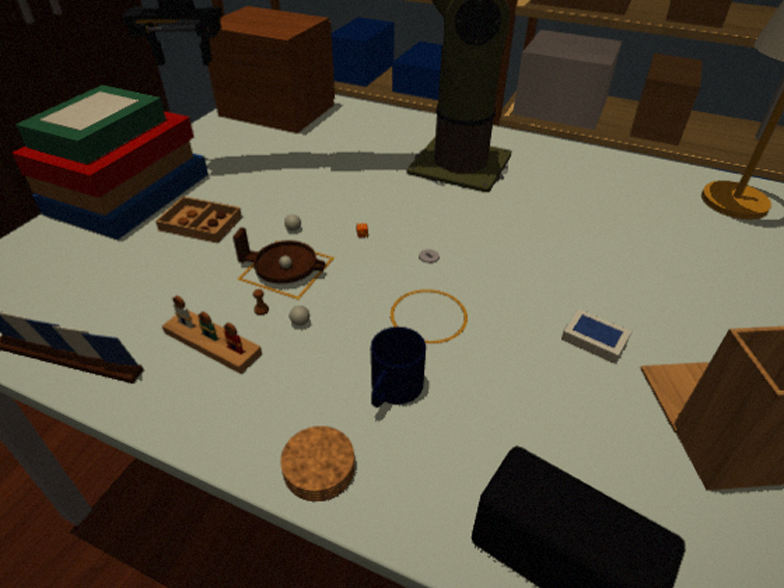

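View pics/side0.png

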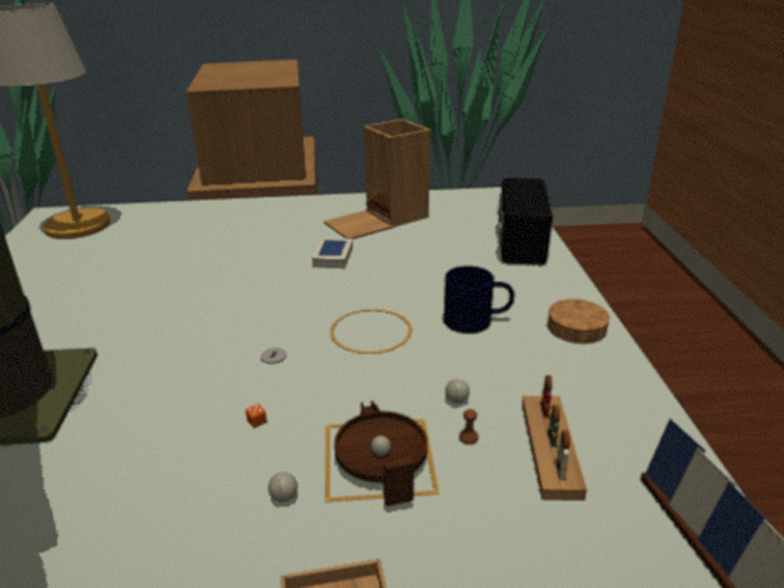

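The scene picture shows the walnut plate on the brass square at (286,262), with its tab at (241,245), its lip at (321,265) and the small ball in it at (286,262). Two larger balls, at (293,222) and (300,316), are decoys outside the plate. The ring is at (429,315) and the mug at (398,360). The side view agrees: plate (381,447), tab (398,480), ring (371,331), mug (469,300).

```bash
python3 - <<'E'
from h import *
s=1/1.4
def P(n,uv,z): return (pix2w(n,np.array(uv)*s,z)*1000).round(0).tolist()
print('ring side ext L R T B',P('side',[(331,331),(412,331),(371,310),(371,352)],0))
print('ring scene',P('scene',[(390,314),(468,317),(428,290),(431,342)],0))
print('sq side',P('side',[(326,425),(431,421),(437,492),(326,498)],0))
print('sq scene',P('scene',[(275,243),(333,258),(299,296),(240,278)],0))
print('tab top mid side/scene',P('side',[(398,462)],.072),P('scene',[(240,232)],.072))
print('lip',P('side',[(370,406)],.024),P('scene',[(324,265)],.024))
print('ball',P('side',[(381,446)],.018),P('scene',[(286,262)],.018))
print('mug top L,R,T,B side',P('side',[(445,281),(494,281),(469,270),(469,292)],.085))
print('mug top scene',P('scene',[(371,350),(425,350),(398,330),(398,372)],.085))
# colour mask crop of plate in side
i=np.load('side.npz')['img']; save(i,'sidecrop',(215,180,375,370),3.1)
E
```

```text
ring side ext L R T B [[472.0, 126.0, 0.0], [604.0, 113.0, 0.0], [541.0, 186.0, 0.0], [534.0, 60.0, 0.0]]
ring scene [[559.0, 64.0, 0.0], [509.0, 189.0, 0.0], [472.0, 100.0, 0.0], [591.0, 153.0, 0.0]]
sq side [[465.0, -103.0, 0.0], [605.0, -108.0, 0.0], [595.0, -233.0, 0.0], [465.0, -231.0, 0.0]]
sq scene [[468.0, -232.0, 0.0], [462.0, -102.0, 0.0], [585.0, -105.0, 0.0], [588.0, -231.0, 0.0]]
tab top mid side/scene [[548.0, -253.0, 72.0]] [[545.0, -247.0, 72.0]]
lip [[524.0, -98.0, 24.0]] [[514.0, -91.0, 24.0]]
ball [[534.0, -169.0, 18.0]] [[529.0, -165.0, 18.0]]
mug top L,R,T,B side [[657.0, 122.0, 85.0], [734.0, 114.0, 85.0], [701.0, 155.0, 85.0], [688.0, 84.0, 85.0]]
mug top scene [[718.0, 105.0, 85.0], [686.0, 175.0, 85.0], [665.0, 124.0, 85.0], [739.0, 157.0, 85.0]]
```

View pics/sidecrop.png

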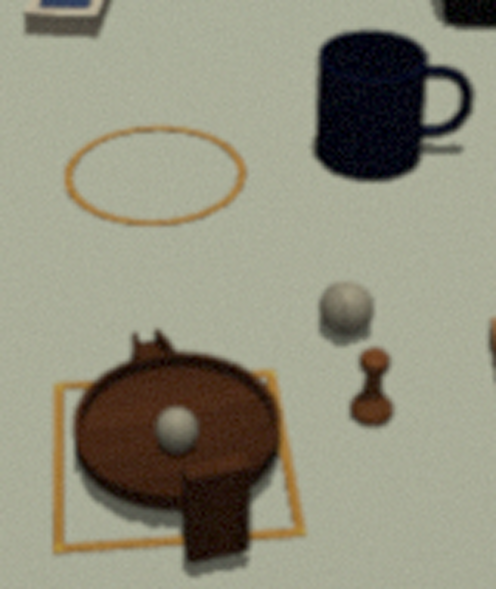

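The crop confirms the choice: the plate has the small ball in its middle, the lip trough away from the camera and the tab near it. The ring, the mug (handle to +x) and one larger decoy ball are separate. Before setting out, I'll check the book stack for clearance.

```bash
python3 - <<'E'
from h import *
print((pix2w('scene',np.array([(205,175),(112,230),(40,190)])/1.4,0)*1000).round())
print((pix2w('scene',np.array([(163,105),(102,158),(80,88)])/1.4,.13)*1000).round())
E
```

```text
[[ 309. -532.    0.]
 [ 572. -563.    0.]
 [ 523. -831.    0.]]
[[ 260. -661.  130.]
 [ 514. -593.  130.]
 [ 267. -920.  130.]]
```

```bash
python3 -m pendant '[[-1,[30,-40,0],[0,0,0]],[-1,[52,-19,0],[0,0,0]],[-1,[52,-19,0],[0,0,0]],[-1,[52,-19,0],[0,0,0]],[-1,[52,-19,0],[0,0,0]],[-1,[52,-19,0],[0,0,0]],[-1,[52,-19,0],[0,0,0]],[-1,[52,-19,0],[0,0,0]]]'
python3 -m pendant '[[-1,[0,0,0],[0,0,-10.5]],[-1,[0,0,0],[0,0,-10.5]],[-1,[0,0,0],[0,0,-10.5]],[-1,[0,0,0],[0,0,-10.5]],[-1,[0,0,0],[0,0,-10.5]],[-1,[0,0,0],[0,0,-10.5]],[-1,[0,0,0],[0,0,-10.5]],[-1,[0,0,0],[0,0,-10.5]]]'
python3 -m pendant '[[-1,[0,0,0],[0,0,-10.5]],[-1,[0,0,0],[0,0,-10.5]],[-1,[0,0,0],[0,0,-10.5]],[-1,[0,0,0],[0,0,-10.5]],[-1,[0,0,0],[0,0,-10.5]],[-1,[0,0,0],[0,0,-10.5]],[-1,[0,0,0],[0,0,-10.5]],[-1,[0,0,0],[0,0,-8]]]'
python3 -m pendant '[[-1,[0,0,0],[0,0,0]],[-1,[0,0,0],[0,0,0]]]'
python3 - <<'E'
from h import *
i,T,st=snap('wrist'); save(i,'w1',f=1.4); print(st['q'],st['tool_pos'],R.from_quat(st['eef_rot']).as_matrix().round(3),T.round(3))
E
```

```text
clock: 1.1
tool_pos: [0.5457, -0.2491, 0.2384]
eef_rot: [0.978, 0.21, -0.0, -0.0]
contact_force: [1.3, 0.1, 0.7]
opening: 1.0
finger_force: 0.0
clock: 2.1
tool_pos: [0.5444, -0.2506, 0.2383]
eef_rot: [0.584, 0.812, -0.0, -0.0]
contact_force: [0.5, 0.5, 0.0]
opening: 1.001
finger_force: 0.0
clock: 3.1
tool_pos: [0.5444, -0.2507, 0.2382]
eef_rot: [-0.087, 0.996, 0.0, -0.0]
contact_force: [0.0, 0.1, -0.1]
opening: 1.004
finger_force: 0.0
clock: 3.35
tool_pos: [0.5446, -0.2506, 0.2385]
eef_rot: [-0.084, 0.997, 0.0, -0.0]
contact_force: [-0.3, 0.1, 1.1]
opening: 1.0
finger_force: 0.0
[ 0.85228143  0.80426737 -0.9483564   1.62438326  0.71769809  1.09715349
  1.44267961] [ 0.54460179 -0.25061185  0.23848986] [[-0.986 -0.167 -0.   ]
 [-0.167  0.986  0.   ]
 [ 0.     0.    -1.   ]] [[-0.168 -0.938 -0.303  0.466]
 [ 0.986 -0.16  -0.051 -0.263]
 [-0.    -0.308  0.952  0.385]
 [ 0.     0.     0.     1.   ]]
```

View pics/w1.png

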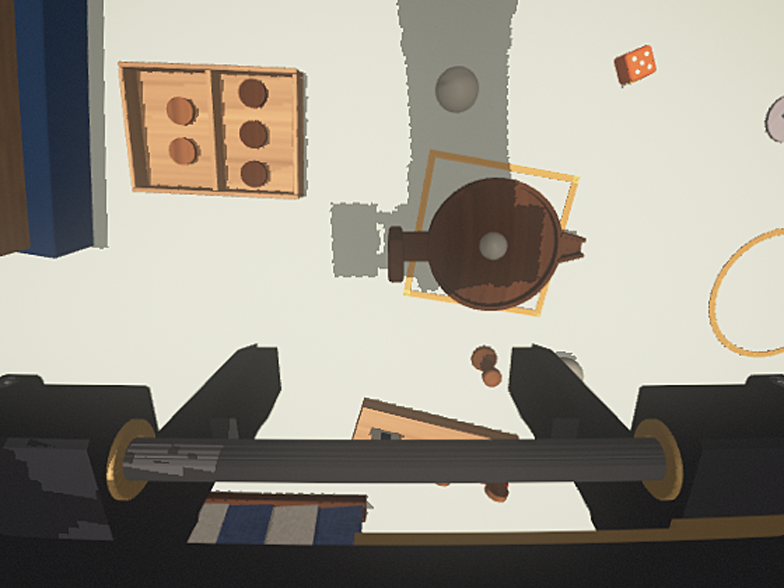

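The wrist view shows the tab at (396,254), the ball in the middle at (493,246), the lip end at (582,247), the square around it, and the ring at the right edge. The tool is almost aligned with the plate.

```bash
python3 - <<'E'
from h import *
i=np.load('wrist.npz')['img']; save(i,'w1c',(265,115,425,235),5)
def P(uv,z): return (pix2w('wrist',np.array(uv)/1.4,z)*1000).round(1).tolist()
print('sq',P([(433,152),(579,178),(539,315),(406,294)],0))
print('ball',P([(493,246)],.018)); print('lip',P([(582,247)],.024)); print('tab',P([(389,227),(403,227),(403,282),(389,282)],.072))
print('rim',P([(428,243),(558,243),(494,178),(494,310)],.026))
E
```

```text
sq [[463.0, -229.4, 0.0], [462.2, -98.6, 0.0], [593.3, -98.9, 0.0], [593.8, -229.6, 0.0]]
ball [[531.4, -164.0, 18.0]]
lip [[518.0, -89.1, 24.0]]
tab [[520.8, -257.2, 72.0], [519.1, -247.1, 72.0], [560.7, -239.7, 72.0], [562.5, -250.3, 72.0]]
rim [[536.8, -221.4, 26.0], [517.9, -111.7, 26.0], [474.7, -178.7, 26.0], [586.8, -151.3, 26.0]]
```

View pics/w1c.png

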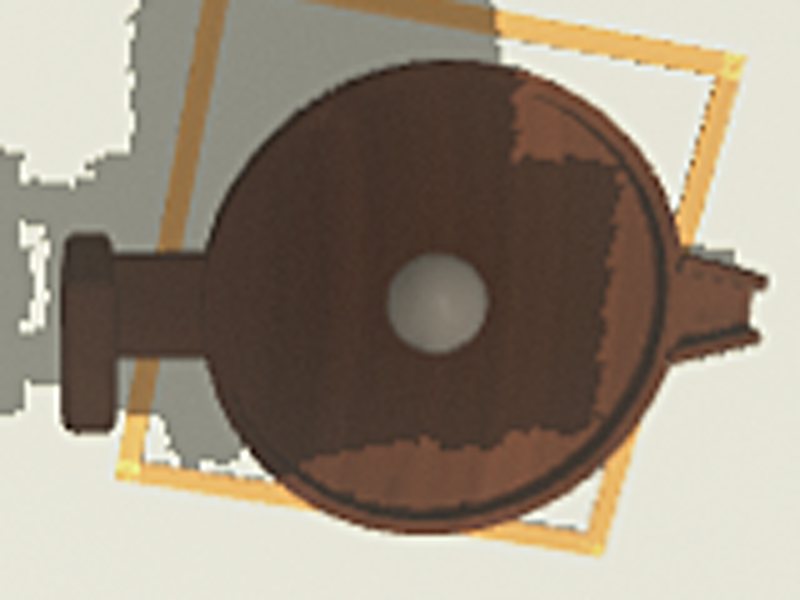

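```bash
python3 - <<'E'
from h import *
def P(uv,z): return pix2w('wrist',np.array(uv)/5+[265,115],z)*1000
n,l=P([(118,304.5),(752,311)],[.022,.024]); b=P([(437,302)],.018)[0]
t=P([(62,284),(115,284),(115,432),(62,432)],.072)
print(n,l,b,t.round(1),t.mean(0))
d=l-n; print('yaw neck-lip',np.degrees(np.arctan2(d[1],d[0])))
d=l-b; print(np.hypot(*d[:2]),'yaw ball-lip',np.degrees(np.arctan2(d[1],d[0])))
d=b-t.mean(0); print(np.hypot(*d[:2]),'yaw tab-ball',np.degrees(np.arctan2(d[1],d[0])))
E
# estimates for tool yaw: y axis (-.167,.986) = 99.6 deg
```

```text
[ 543.93017457 -240.81674122   22.        ] [518.94644564 -89.24358462  24.        ] [ 530.96430308 -163.78377072   18.        ] [[ 530.9 -256.1   72. ]
 [ 529.  -245.2   72. ]
 [ 560.7 -239.6   72. ]
 [ 562.6 -250.8   72. ]] [ 545.78303788 -247.91213145   72.        ]
yaw neck-lip 99.35987530134274
75.50276975870149 yaw ball-lip 99.15878606091945
85.42350952774864 yaw tab-ball 99.98985082976803
```

```bash
python3 -m pendant '[[-0.4,[-1.6,2.5,30],[0,0,0]],[-0.4,[0,0,45],[0,0,0]],[-0.4,[0,0,45],[0,0,0]],[-0.4,[0,0,35],[0,0,0]],[-0.4,[0,0,25],[0,0,0]],[-0.4,[0,0,15],[0,0,0]],[-0.4,[0,0,7.5],[0,0,0]],[-0.4,[0,0,0],[0,0,0]]]' 5
python3 -m pendant '[[0.2,[0,0,0],[0,0,0]],[0.4,[0,0,0],[0,0,0]],[0.5,[0,0,0],[0,0,0]],[0.55,[0,0,0],[0,0,0]]]' 5
python3 - <<'E'
from h import *
i,T,st=snap('wrist'); save(i,'w2',f=1.4); print(st['q'],st['tool_pos'],st['opening'])
E
```

```text
clock: 4.4
tool_pos: [0.5462, -0.2479, 0.0365]
eef_rot: [-0.085, 0.996, -0.0, 0.0]
contact_force: [0.6, -0.4, -0.3]
opening: 0.7
finger_force: 0.0
clock: 4.9
tool_pos: [0.546, -0.2479, 0.0364]
eef_rot: [-0.085, 0.996, -0.0, 0.0]
contact_force: [-0.8, 0.4, 0.0]
opening: 0.271
finger_force: 0.0
[ 0.75325139  1.05471137 -0.75014118  1.75215398  1.01264405  0.77420813
  1.20998904] [ 0.54602099 -0.24791186  0.03642544] 0.27096841246531783
```

View pics/w2.png

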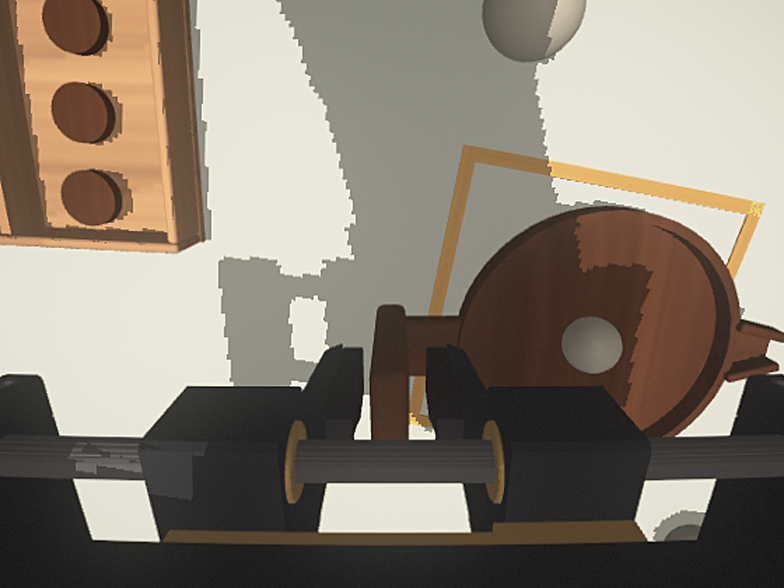

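The fingers straddle the tab (370–405 px, between finger faces at 363 and 427), so it sits about 2 mm left of the middle. I'll shift by that amount and close gently.

```bash
python3 -m pendant '[[0.55,[0,-1.8,0],[0,0,0]],[0.6,[0,0,0],[0,0,0]],[0.65,[0,0,0],[0,0,0]],[0.69,[0,0,0],[0,0,0]],[0.72,[0,0,0],[0,0,0]],[0.75,[0,0,0],[0,0,0]],[0.8,[0,0,0],[0,0,0]],[1,[0,0,0],[0,0,0]]]' 5
python3 -m pendant '[[1,[0,0,0],[0,0,0]],[1,[0,0,0],[0,0,0]]]' 12
python3 -m pendant '[[1,[0,0,0],[0,0,0]],[1,[0,0,0],[0,0,0]]]' 35
python3 - <<'E'
from h import *
i,T,st=snap('wrist'); save(i,'w3',f=1.4); print(st['tool_pos'],R.from_quat(st['eef_rot']).as_matrix().round(4).tolist(),st['contact_force'],st['moment'],st['opening'])
for n in('scene','side'): snap(n)
E
```

```text
clock: 5.95
tool_pos: [0.5461, -0.2496, 0.0362]
eef_rot: [-0.085, 0.996, -0.0, -0.0]
contact_force: [-1.1, 0.4, -0.3]
opening: 0.136
finger_force: 5.0
clock: 6.2
tool_pos: [0.5461, -0.2495, 0.0362]
eef_rot: [-0.085, 0.996, 0.0, -0.0]
contact_force: [-1.3, 0.9, 0.8]
opening: 0.137
finger_force: 12.0
clock: 6.45
tool_pos: [0.5461, -0.2495, 0.0362]
eef_rot: [-0.085, 0.996, 0.0, -0.0]
contact_force: [-1.1, 0.5, -0.4]
opening: 0.131
finger_force: 35.0
[ 0.54614404 -0.24952947  0.03619415] [[-0.9856, -0.169, -0.0002], [-0.169, 0.9856, 0.0], [0.0002, 0.0, -1.0]] [-1.10312804  0.52662191 -0.41981089] [0.15083921 0.0650018  0.09715739] 0.1305976735820931
```

View pics/w3.png

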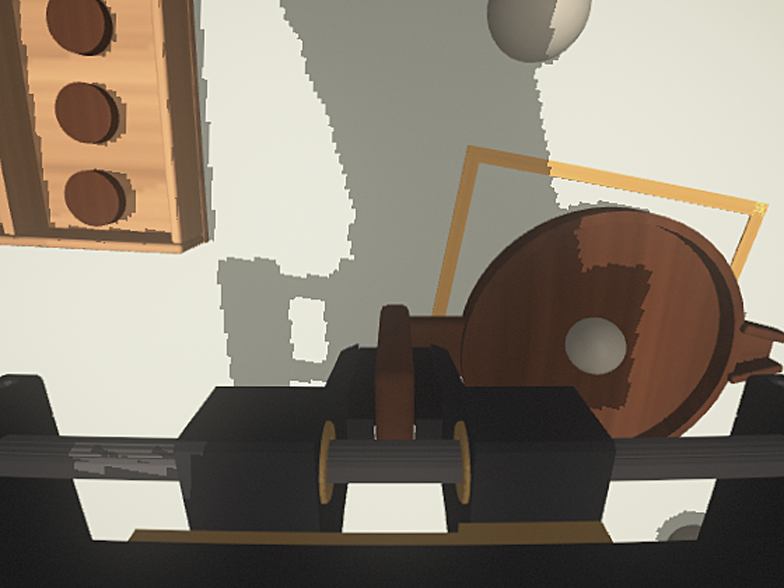

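Gripped: the tab is between the pads, the ball is in the middle at (596,346), and the plate is flat. Next: precise ring and mug centres from both cameras.

```bash
python3 - <<'E'
from h import *
from scipy.optimize import least_squares,minimize
for n in('scene','side'):
    i=np.load(n+'.npz')['img'].astype(int); m=(i[...,0]-i[...,2]>60)
    v,u=np.nonzero(m); p=pix2w(n,np.c_[u,v],0)
    k=abs(np.hypot(p[:,0]-.535,p[:,1]-.124)-.064)<.012; p=p[k,:2]
    f=least_squares(lambda q:np.hypot(p[:,0]-q[0],p[:,1]-q[1])-q[2],[.535,.124,.064],loss='soft_l1',f_scale=.002)
    print(n,'ring',k.sum(),f.x)
    m=((i.max(2)<55)).astype(np.uint8)
    a=np.linspace(0,2*np.pi,60)
    def sil(x,y):
        P=np.array([(x+.04*np.cos(t),y+.04*np.sin(t),z) for z in(0,.085) for t in a])
        w=np.zeros(m.shape,np.uint8); h=cv2.convexHull((w2pix(n,P)*16).astype(np.int32))
        cv2.fillConvexPoly(w,h,1,shift=4); return w
    box=sil(.70,.128); box=cv2.dilate(box,np.ones((25,25)))
    best=max(((lambda w:((w&m).sum()/((w|m)&box).sum(),x,y))(sil(x,y)) for x in np.arange(.67,.73,.002) for y in np.arange(.10,.16,.002)))
    print('mug',best)
E
```

```text
scene ring 287 [0.53132657 0.12447579 0.06413193]
mug (np.float64(0.9146757679180887), np.float64(0.6960000000000001), np.float64(0.13600000000000004))
side ring 115 [0.53662314 0.12459868 0.06414504]
mug (np.float64(0.6597701149425287), np.float64(0.7000000000000001), np.float64(0.14200000000000004))
```

```bash
python3 - <<'E'
from h import *
a=np.linspace(0,2*np.pi,60)
def ext(n,x,y):
    w=w2pix(n,[(x+.04*np.cos(t),y+.04*np.sin(t),z) for z in(0,.085) for t in a]); return w[:,0].min(),w[:,0].max(),w[:,1].min(),w[:,1].max()
print('seen side',215+315/3.1,215+428/3.1,180+31/3.1,180+180/3.1)
for c in((.696,.136),(.696,.125),(.692,.13),(.692,.12),(.70,.13)): print(c,np.round(ext('side',*c),1),np.round(ext('scene',*c),1))
print('seen scene',np.array([370,425.5,328,403])/1.4)
E
```

```text
seen side 316.61290322580646 353.06451612903226 190.0 238.06451612903226
(0.696, 0.136) [315.3 352.2 188.7 238.4] [263.6 303.5 233.2 289.7]
(0.696, 0.125) [316.  353.3 190.9 241.1] [258.6 298.4 231.7 287.9]
(0.692, 0.13) [314.  351.  189.9 239.9] [261.8 301.5 231.1 287.3]
(0.692, 0.12) [314.6 352.  191.9 242.4] [257.3 296.9 229.7 285.6]
(0.7, 0.13) [317.4 354.6 189.8 239.7] [260.  300.  233.6 290.1]
seen scene [264.28571429 303.92857143 234.28571429 287.85714286]
```

```bash
python3 -m pendant '[[1,[-0.26,1.48,0],[0,0,0]],[1,[-0.53,2.95,0],[0,0,0]],[1,[-0.79,4.43,0],[0,0,0]],[1,[-1.06,5.9,0],[0,0,0]],[1,[-1.32,7.38,0],[0,0,0]],[1,[-1.58,8.86,0],[0,0,0]],[1,[-1.85,10.3,0],[0,0,0]],[1,[-2,11.2,0],[0,0,0]]]'
python3 -c "
from plant import r;s=r.get_state();print(s['contact_force'],s['moment'],s['tool_pos'],s['eef_rot'])"
```

```text
clock: 7.6
tool_pos: [0.5466, -0.1953, 0.0363]
eef_rot: [-0.085, 0.996, 0.0, 0.0]
contact_force: [0.5, -1.1, -0.4]
opening: 0.133
finger_force: 35.0
[ 0.49946625 -1.09079185 -0.42977872] [-0.26240507 -0.13702509 -0.00434089] [ 0.54664773 -0.19529361  0.03625025] [-8.48823577e-02  9.96390976e-01  8.82694921e-05  3.77845387e-05]
```

```bash
python3 -m pendant '[[1,[-2,11.2,0],[0,0,0]],[1,[-2,11.2,0],[0,0,0]],[1,[-2,11.2,0],[0,0,0]],[1,[-2,11.2,0],[0,0,0]],[1,[-2,11.2,0],[0,0,0]],[1,[-2,11.2,0],[0,0,0]],[1,[-2,11.2,0],[0,0,0]],[1,[-2,11.2,0],[0,0,0]]]'
python3 -m pendant '[[1,[-2,11.2,0],[0,0,0]],[1,[-2,11.2,0],[0,0,0]],[1,[-2,11.2,0],[0,0,0]],[1,[-2,11.2,0],[0,0,0]],[1,[-2,11.2,0],[0,0,0]],[1,[-2,11.2,0],[0,0,0]],[1,[-2,11.2,0],[0,0,0]],[1,[-2,11.2,0],[0,0,0]]]'
python3 -m pendant '[[1,[-2,11.2,0],[0,0,0]],[1,[-1.85,10.3,0],[0,0,0]],[1,[-1.6,8.9,0],[0,0,0]],[1,[-1.4,7.5,0],[0,0,0]],[1,[-1.1,6,0],[0,0,0]],[1,[-0.85,4.9,0],[0,0,0]],[1,[-0.6,3.4,0],[0,0,0]],[1,[-0.4,1.8,0],[0,0,0]]]'
python3 -m pendant '[[1,[0,0,0],[0,0,0]],[1,[0,0,0],[0,0,0]],[1,[0,0,0],[0,0,0]],[1,[0,0,0],[0,0,0]]]'
python3 - <<'E'
from h import *
i,T,st=snap('wrist'); W=i; snap('scene');i,_,_=snap('side'); print(st['tool_pos'],st['contact_force'],R.from_quat(st['eef_rot']).as_matrix().round(4).tolist(),st['q'])
s=np.load('scene.npz')['img']
save(np.hstack([W[150:380,200:],i[170:400,200:]]),'slid',f=1.1)
E
```

```text
clock: 8.6
tool_pos: [0.5473, -0.1045, 0.0362]
eef_rot: [-0.085, 0.996, -0.0, 0.0]
contact_force: [0.1, -1.7, -0.7]
opening: 0.136
finger_force: 35.0
clock: 9.6
tool_pos: [0.5479, -0.0135, 0.0362]
eef_rot: [-0.085, 0.996, -0.0, -0.0]
contact_force: [-0.1, -1.6, 0.0]
opening: 0.137
finger_force: 35.0
clock: 10.6
tool_pos: [0.5484, 0.0407, 0.0362]
eef_rot: [-0.085, 0.996, -0.0, -0.0]
contact_force: [-0.5, -1.1, 0.3]
opening: 0.132
finger_force: 35.0
clock: 11.1
tool_pos: [0.5484, 0.0409, 0.0362]
eef_rot: [-0.085, 0.996, 0.0, 0.0]
contact_force: [0.0, 0.5, 0.0]
opening: 0.131
finger_force: 35.0
[0.54841    0.04090918 0.03620124] [0.00338636 0.47045429 0.03867228] [[-0.9856, -0.1691, 0.0], [-0.1691, 0.9856, 0.0005], [-0.0001, 0.0005, -1.0]] [ 0.24320069  1.00837906 -0.70492679  1.9063098   1.08197956  0.66930318
  0.58318572]
```

View pics/slid.png

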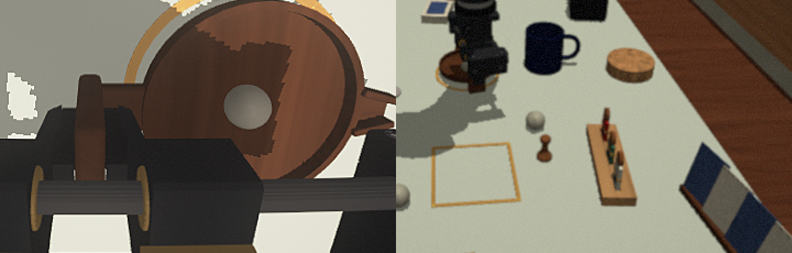

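The plate is on the ring with the ball in the middle, and brass is showing all round its far side. I'll check the centring numerically.

```bash
python3 - <<'E'
from h import *
from scipy.optimize import least_squares
for n in('wrist','scene'):
    i=np.load(n+'.npz')['img'].astype(int); m=(i[...,0]-i[...,2]>(60 if n=='scene' else 90))&(i[...,1]-i[...,2]>(35))
    v,u=np.nonzero(m); p=pix2w(n,np.c_[u,v],0); k=abs(np.hypot(p[:,0]-.534,p[:,1]-.1245)-.064)<.010; p=p[k,:2]
    f=least_squares(lambda q:np.hypot(p[:,0]-q[0],p[:,1]-q[1])-.064,[.535,.124],loss='soft_l1',f_scale=.002)
    a=np.degrees(np.arctan2(p[:,1]-.1245,p[:,0]-.534)); print(n,k.sum(),f.x,np.histogram(a,12,(-180,180))[0])
print('ball',pix2w('wrist',[[200+248/1.1,150+107/1.1]],.018))
E
```

```text
wrist 1486 [0.53360489 0.12769138] [564 295  19   5   0   0   0   0   0   0  72 531]
scene 101 [0.53144385 0.12451532] [ 0  0  0  8  8  0 12 33 29 11  0  0]
ball [[0.53376483 0.12676153 0.018     ]]
```

```bash
python3 -m pendant '[[1,[0,0,0],[0,0,0]],[1,[0,0,0],[0,0,0]],[1,[0,0,0],[0,0,0]],[1,[0,0,0],[0,0,0]],[1,[0,0,0],[0,0,0]],[1,[0,0,0],[0,0,0]]]' 50
python3 -m pendant '[[1,[0,0,-2],[0,0,0]],[1,[0,0,-4],[0,0,0]],[1,[0,0,-7],[0,0,0]],[1,[0,0,-10],[0,0,0]],[1,[0,0,-13],[0,0,0]],[1,[0,0,-15],[0,0,0]],[1,[0,0,-15],[0,0,0]],[1,[0,0,-15],[0,0,0]]]'
python3 -m pendant '[[1,[0,0,-14],[0,0,0]],[1,[0,0,-11],[0,0,0]],[1,[0,0,-9],[0,0,0]],[1,[0,0,-6],[0,0,0]],[1,[0,0,-3],[0,0,0]],[1,[0,0,-1],[0,0,0]],[1,[0,0,0],[0,0,0]],[1,[0,0,0],[0,0,0]]]'
python3 - <<'E'
from h import *
i,T,st=snap('wrist'); save(i,'lift',f=1); print(st['tool_pos'],st['contact_force'],st['moment'],R.from_quat(st['eef_rot']).as_matrix().round(4).tolist(),st['q'])
E
```

```text
clock: 12.0
tool_pos: [0.5485, 0.0407, 0.0362]
eef_rot: [-0.085, 0.996, 0.0, 0.0]
contact_force: [-0.1, 0.4, -0.6]
opening: 0.129
finger_force: 50.0
clock: 13.0
tool_pos: [0.5485, 0.0407, 0.1184]
eef_rot: [-0.085, 0.996, -0.0, 0.0]
contact_force: [-0.0, -0.3, -2.4]
opening: 0.131
finger_force: 50.0
clock: 14.0
tool_pos: [0.5483, 0.0406, 0.161]
eef_rot: [-0.085, 0.996, -0.0, -0.0]
contact_force: [0.2, -0.9, -2.1]
opening: 0.137
finger_force: 50.0
[0.54829191 0.04059927 0.16096164] [ 0.2230063  -0.8698552  -2.14162619] [-0.10512904 -0.12340318  0.05001806] [[-0.9856, -0.1689, -0.0004], [-0.1689, 0.9856, -0.0002], [0.0005, -0.0001, -1.0]] [ 0.33149293  0.83609901 -0.86905221  1.84913578  0.83479622  0.87046286
  0.78280835]
```

View pics/lift.png

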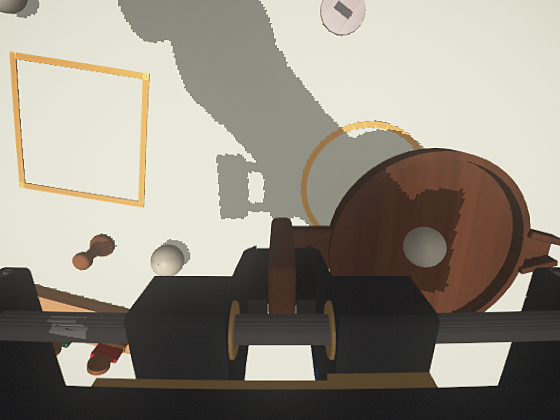

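The plate is up level (underside about 125 mm), with the ball unmoved in the middle at (425,247), and the ring is seen behind and below it. Now turn about the plate's axis.

```bash
python3 -m pendant '[[1,[1.48,0.01,0],[0,0,1]],[1,[2.97,0.05,0],[0,0,2]],[1,[4.45,0.12,0],[0,0,3]],[1,[5.93,0.21,0],[0,0,4]],[1,[5.93,0.21,0],[0,0,4]],[1,[5.93,0.21,0],[0,0,4]],[1,[5.93,0.21,0],[0,0,4]],[1,[5.93,0.21,0],[0,0,4]]]'
python3 - <<'E'
from h import *
from plant import r
st=r.get_state(); M=R.from_quat(st['eef_rot']).as_matrix(); print(np.array(st['tool_pos'])+.085*M[:,1],M[2],np.degrees(np.arctan2(M[1,1],M[0,1])),st['q'])
E
```

```text
clock: 15.05
tool_pos: [0.5098, 0.0429, 0.1613]
eef_rot: [0.143, 0.99, -0.0, -0.0]
contact_force: [-0.3, 0.1, -1.6]
opening: 0.131
finger_force: 50.0
[0.53391418 0.12437335 0.16128793] [ 3.13502136e-05 -1.52909132e-04 -9.99999988e-01] 73.52149040750638 [ 0.27172401  0.75758402 -0.74861739  1.96370853  0.77414537  0.73305199
  0.33280118]
```

```bash
python3 -m pendant '[[1,[5.93,0.21,0],[0,0,4]],[1,[5.93,0.21,0],[0,0,4]],[1,[5.93,0.21,0],[0,0,4]],[1,[5.93,0.21,0],[0,0,4]],[1,[5.93,0.21,0],[0,0,4]],[1,[5.93,0.21,0],[0,0,4]],[1,[5.93,0.21,0],[0,0,4]],[1,[5.93,0.21,0],[0,0,4]]]'
python3 -m pendant '[[1,[5.93,0.21,0],[0,0,4]],[1,[5.93,0.21,0],[0,0,4]],[1,[5.93,0.21,0],[0,0,4]],[1,[5.93,0.21,0],[0,0,4]],[1,[5.93,0.21,0],[0,0,4]],[1,[4.45,0.12,0],[0,0,3]],[1,[2.97,0.05,0],[0,0,2]],[1,[1.48,0.01,0],[0,0,1]]]'
python3 -m pendant '[[1,[0,0,0],[0,0,0]],[1,[0,0,0],[0,0,0]],[1,[0,0,0],[0,0,0]]]'
python3 - <<'E'
from h import *
i,T,st=snap('wrist'); s,_,_=snap('scene'); M=R.from_quat(st['eef_rot']).as_matrix(); print(np.array(st['tool_pos'])+.085*M[:,1],M[2],np.degrees(np.arctan2(M[1,1],M[0,1])),st['q'])
a=cv2.resize(i,None,fx=.9,fy=.9); b=cv2.resize(s[140:320,180:380],None,fx=2.1,fy=2.1); b=cv2.resize(s[140:309,180:288+0],(242,378)) if 0 else s[150:330,195:335]
b=cv2.resize(b,(294,378)); print(a.shape,b.shape); save(np.hstack([a,b]),'turn')
E
```

```text
clock: 16.05
tool_pos: [0.4702, 0.0682, 0.1613]
eef_rot: [0.41, 0.912, 0.0, -0.0]
contact_force: [0.2, -1.3, -1.7]
opening: 0.131
finger_force: 50.0
clock: 17.05
tool_pos: [0.4522, 0.1017, 0.1613]
eef_rot: [0.604, 0.797, 0.0, 0.0]
contact_force: [0.2, -0.2, -1.8]
opening: 0.13
finger_force: 50.0
clock: 17.42
tool_pos: [0.4523, 0.1013, 0.1612]
eef_rot: [0.604, 0.797, -0.0, 0.0]
contact_force: [-0.4, 0.1, -3.3]
opening: 0.131
finger_force: 50.0
[0.53416944 0.12430112 0.16120918] [-1.08025057e-04  4.07311729e-05 -9.99999993e-01] 15.71302755582516 [-0.04479913  0.64557355 -0.43372372  2.10934865  0.55758709  0.49843516
 -0.62596038]
(378, 504, 3) (378, 294, 3)
```

View pics/turn.png

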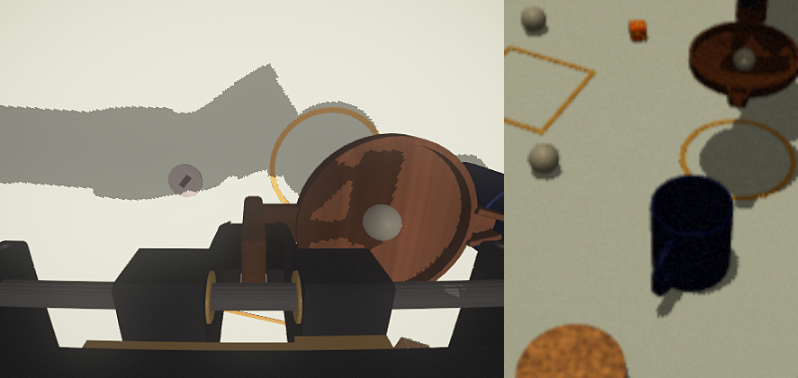

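The plate is level, the ball is in the middle at (382,222), and the lip is coming round to the mug, which is untouched. It is still 11.7° short of the mug bearing of 4.0°, which both cameras agree on.

```bash
python3 -m pendant '[[1,[2.97,0.05,0],[0,0,2]],[1,[5.19,0.16,0],[0,0,3.5]],[1,[4.75,0.13,0],[0,0,3.2]],[1,[2.97,0.05,0],[0,0,2]],[1,[1.48,0.01,0],[0,0,1]],[1,[0,0,0],[0,0,0]],[1,[0,0,0],[0,0,0]],[1,[0,0,0],[0,0,0]]]'
python3 -m pendant '[[1,[0,0,0],[0,0,0]],[1,[0,0,0],[0,0,0]],[1,[0,0,0],[0,0,0]],[1,[0,0,0],[0,0,0]]]'
python3 - <<'E'
from h import *
i,T,st=snap('wrist'); s,_,_=snap('scene'); M=R.from_quat(st['eef_rot']).as_matrix(); c=np.array(st['tool_pos'])+.085*M[:,1]; print(c,np.degrees(np.arctan2(M[1,1],M[0,1])),st['qd'].round(4))
# ring check by wrist arc, ball, mug silhouette in scene
from scipy.optimize import least_squares
g=i.astype(int); m=(g[...,0]-g[...,2]>90)&(g[...,1]-g[...,2]>35); v,u=np.nonzero(m); p=pix2w('wrist',np.c_[u,v],0); k=abs(np.hypot(p[:,0]-.534,p[:,1]-.1245)-.064)<.010; p=p[k,:2]
print('ring',k.sum(),least_squares(lambda q:np.hypot(p[:,0]-q[0],p[:,1]-q[1])-.064,[.534,.124],loss='soft_l1',f_scale=.002).x)
# ball: grey bright blob near expected
e=w2pix('wrist',[[c[0],c[1],.125+.018]])[0]; print('exp ball px',e)
y,x=int(e[1]),int(e[0]); w=g[y-40:y+40,x-40:x+40]; b=(abs(w[...,0]-w[...,2])<25)&(w.max(2)>70); vv,uu=np.nonzero(b); print('ball px',uu.mean()+x-40,vv.mean()+y-40,b.sum())
save(np.hstack([i[60:,200:],s[130:330,180:380].repeat(2,0).repeat(2,1)[:360]]),'final')
E
```

```text
clock: 18.52
tool_pos: [0.4493, 0.1183, 0.1612]
eef_rot: [0.682, 0.731, -0.0, 0.0]
contact_force: [1.0, -0.6, -2.2]
opening: 0.134
finger_force: 50.0
clock: 19.02
tool_pos: [0.4493, 0.1185, 0.1612]
eef_rot: [0.682, 0.732, -0.0, 0.0]
contact_force: [-0.7, -0.1, -2.3]
opening: 0.129
finger_force: 50.0
[0.53408169 0.12448608 0.16119931] 4.02610249579334 [ 0.0007 -0.0011 -0.0002  0.0003 -0.0018  0.0009 -0.0007]
ring 218 [0.53327286 0.12915876]
exp ball px [422.84784551 249.37907225]
ball px 423.7867647058824 246.56029411764706 1360
```

View pics/final.png

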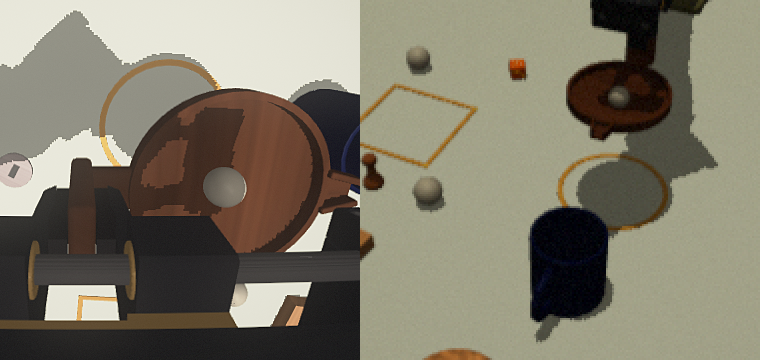

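The plate is held level over the ring, with the ball in the middle at (224,187), the lip pointing at the mug and everything else standing where it was.

```bash
python3 -c "
from plant import r
print(r.finish_job())"
```

```text
the job is handed in; nothing more can be done
None
```

I slid the plate onto the ring, let it stand, lifted it to about 125 mm (mug rim 85 mm), turned it there by about 96° so the lip points at the mug, and handed the job in at about 19 s with it held still and level and the ball in the middle.

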